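# Shut and bolt the bench lock-box

### The arm

A 6-joint arm with a two-finger parallel gripper is mounted at the origin on the work surface. World frame = base frame: x ahead of the robot, y to its left, z up, the work surface at z = 0. Lengths are in m, angles in degrees, forces in N, time in s.
With the tool pointing down it reaches from about 0.3 to 0.75 m from the base axis. Payload 8.5 kg.
Tool frame: the origin (TCP) lies midway between the tips of the shut fingers; the grasp point (between the pads) lies 19 mm behind it (env.grip_depth is the distance from the TCP to the grasp point, in m); y points along the fingers, x is the direction in which the jaws open and shut, and the axes are right-handed (so a half turn about y gives the same grasp; the last joint's range is limited). The gripper opens to 85 mm and grips with 20 to 120 N. Pads are 22 mm wide; open, the fingers measure 114 mm over their backs; the gripper's body (76 mm by 85 mm) begins 54 mm behind the grasp point. The pads swing forward as they close: fully open they stand 13 mm farther back than shut.
Start: joints at [-80.69, 21.807, 74.336, -0, 83.858, -12.336], TCP at [0.203, -0.511, 0.231] pointing down, gripper open.
Joint ranges: [-178.18, 178.18], [-50.72, 133.34], [12.68, 142.11], [-81.47, 261.47], [9.98, 163.14], [-165.26, 165.26]. Speed limits (degrees/s): [136.94, 136.94, 180, 180, 180, 180].

### API

Orientations are given as a 3x3 rotation matrix whose columns are the frame's x, y, z axes.
In Python, from rig import env gives the robot as it stands.
- The arm moves only by the shell command python3 -m inch 'ROWS' [FORCE]. ROWS is JSON, a list that holds one entry, the list of rows, each a list of 7 numbers: the gripper command: -1 is shut, 1 is fully open, values between are in proportion, then the shift along the world's x, y, z in cm, then the turn, a rotation vector about the world's x, y, z in degrees. In form: [[[grip, dx, dy, dz, rx, ry, rz], ...]]. A call has 1 to 20 rows; each row is the pose to reach, as a shift and turn from the pose commanded when the call began; what a row does not reach only later rows make up. A row lasts 1/8 s, in which the tool goes at most 62.5 mm and 10.7 degrees, less where a joint would pass 70% of its speed; a pose out of reach is approached as far as the arm can. A call with a gripper value outside its range is refused whole. The fingers move at their own pace and stop on an object; FORCE is the grip in N (left out, the last holds). Time passes only in rows, so rows that repeat a pose let the fingers close. It gives the time, the measured TCP pose, the force and the opening at its end, in the units of the state.
- env.observe(): the state, without advancing time (a new reading comes with each control period).
- env.get_image(name): name is "scene" or "top"; returns a dict with "frame" (400x640x3 uint8, red, green, blue), "mtx" (3x3 intrinsics, pixels), "distortion" ([k1, k2, p1, p2, k3] as OpenCV has them; the pictures are not rectified), "rvec" (rotation vector, rad) and "tvec" (3), from world to camera coordinates, as OpenCV has them. Camera axes: x right, y down, z forward; pixel columns grow to the right and rows downward; lengths in m; the calibration is good to about 2 mm. A picture is of the moment at which its call begins. There is no depth.
- env.close_job(): hands the job in, once; it reports no verdict.
The state is a dict: "time_s": time; "q": joint angles; "qvel": joint speeds; "joint_efforts": joint torques, N m; "position": TCP position; "tool_rot": TCP orientation; "ft_force": force on the tool from outside, world axes, zero at the start; "wrist_torque": the same for the moment, N m; "grip_width": finger opening in m.
Only numpy, scipy, OpenCV 4.12 (cv2) and the standard library are available. Lean on these libraries where they do the work, as an engineer would, in place of code of your own. Each camera call takes 0.05 s, during which the arm holds its last target.

### The job

Lock the drill-bit box on the bench: slide its yellow hatch shut against the rubber buffer, then push the red-tabbed bolt across through the keeper until it is fully home, and finish by pressing it firmly against its stop screw (with 6 N or more). Go gently: never load the hatch, the buffer, the bolt or its stop with more than 20 N, and leave everything else where it is.

Things in the scene. Friction and masses are not known exactly. Their poses are not given: they have to be found in the camera images.
- box: Fixed plywood lock-box with blue sides; its wooden deck lies 90 mm above the bench. Origin: on the bench; the walls reach from x -160 to +150 mm and y -200 to +200 mm. Its x axis points away from the robot (yaw up to about 0.25 rad), y to the left, z up. Hatch and bolt move only along its y or x axis.
- hatch: Yellow sliding hatch, 150 (x) by 165 (y) by 10 mm, lying on the deck between two aluminium rails. Origin: centre of its underside. Slides only along the box's y axis; pushed to +y it shuts: fully shut (buffer squashed) at y = 80 mm in the box's frame; it starts 60 to 120 mm short of that. It drags with about 1.5 N and stays where left, except on the buffer.
- hatch_handle (a point): Centre of the black upright plate handle on the hatch: 60 mm (x) by 14 mm (y), rising from the panel's top (100 mm above the bench) to 145 mm. Push its -y face to shut the hatch.
- buffer: Black rubber buffer on the deck at the +y end of the hatch's run, 50 mm (x) by 12 mm. Origin: middle of its face that looks to -y, where the hatch's +y edge lands. It yields up to 6 mm in +y like a spring of 1.2 N/mm (about 7 N squashed flat, then rigid); when let go it pushes the hatch back by about 5 mm.
- keeper (a point): Centre of the steel keeper (staple) on the hatch near its front edge: two upright round posts of 8 mm diameter under a bridge, opening 13.5 mm wide (y), for the 12 mm bolt bar. 16.5 mm above the deck. When the hatch is fully shut it is in line with the bolt.
- bolt: Steel bolt on the front deck: 12 mm round bar along the box's x axis with a red thumb tab. Origin: on the bar's axis under the tab's middle, 16.5 mm above the deck. Slides only along x; pushed to +x it shoots 34 to 58 mm until the tab meets the rigid stop screw. Drag about 2.5 N; its tapered nose draws in a hatch sprung back by up to 6 mm, which takes up to about 8 N more.
- bolt_tab (a point): Centre of the red thumb tab on the bolt, a plate 14 mm (x) by 24 mm (y) by 42 mm high (its top 54 mm above the deck, its foot 12 mm above the deck). Push its -x face.
- bolt_tip (a point): End of the bolt's rounded nose (the last 20 mm taper), on the bar's axis, 93 mm ahead (+x) of the bolt's origin.
- backstop: Brass bracket straddling the bar, fixed to the deck; origin: on the deck, in its -x face, under the bar. 8 mm deep, 34 wide, 44 high. A steel stop screw of 8 mm diameter, 37 mm above the deck, stands out of its -x face by 2 to 18 mm, set differently on each box and not measured; the bolt is home when the tab's +x face rests on its end, the tip then 26 to 42 mm past the keeper's centre.
- socket: Bystander: loose steel socket, 28 mm across, 32 mm high, standing on the box's front deck.
- bit_case: Bystander: loose orange case, 50 by 75 by 22 mm, lying on the box's front deck.
- spray_can: Bystander: blue spray can, 66 mm across, 190 mm high, on the bench left of the box; origin under its foot.
- screw_jar: Bystander: amber jar, 70 mm across, 90 mm high, on the bench to the left; origin under its foot.
- wrench: Bystander: steel wrench lying on the bench to the right.
- screwdriver: Bystander: screwdriver lying on the bench to the left.
- parts_bin: Bystander: open blue parts bin, 140 by 100 by 60 mm, on the bench to the right.

How it is judged (in metres and radians):
On the way, in this order (a step that is already met when the one before it is completed fails the run):
1. the hatch is slid shut onto the buffer (within 8 mm of fully shut) (y of keeper in the frame of box above 0.072 m), for 0.2 s.
2. the bolt, through the keeper, is pressed against the stop screw of the backstop with 6 N or more (contact force between bolt and backstop above 6 N and x of bolt_tip in the frame of keeper above 0.022 m and y of bolt_tip in the frame of keeper between -0.003 and 0.003 m), for 0.1 s.
At the end, for the whole second after the job is handed in: The bolt's tip is through the keeper (22 mm or more past its centre, within 3 mm of its middle sideways), the hatch within 3 mm of fully shut, all at rest (x of bolt_tip in the frame of keeper above 0.022 m and y of bolt_tip in the frame of keeper between -0.003 and 0.003 m and y of keeper in the frame of box above 0.077 m and linear speed of each of bolt, hatch below 0.01 m/s); the robot touches nothing.
It fails at once if bolt pressed against the stop screw of the backstop with more than 20 N (contact force between bolt and backstop above 20 N).
It fails at once if bolt forced against the hatch or its keeper with more than 20 N (contact force between bolt and hatch above 20 N).
It fails at once if hatch pressed against the buffer with more than 20 N (contact force between hatch and buffer above 20 N).
It fails at once if a bystander moved more than 20 mm (distance of any of socket, bit_case, spray_can, screw_jar, wrench, screwdriver, parts_bin from where it was at the start of the episode above 0.02 m).
It also fails if it takes over 62 s, if anything falls off the work surface, if the arm or the gripper's body presses on something with over 40 N, if the wrist force passes 120 N, or if a joint passes its speed limit or range.

## Working session

There is one attempt and no reset: what is moved stays moved. The work goes in short steps, Python scripts to look and compute and a shell command to move; the robot and the scene stay as the last step left them, time stands still between calls to the robot, and variables do not carry over. Pictures are saved under pics/ and viewed, and the job is handed in when it is done.

```bash
ls; mkdir -p pics; python3 - <<'E'
from rig import env
import cv2
s=env.observe();print({k:s[k] for k in('time_s','position','tool_rot','ft_force','grip_width')})
for n in('scene','top'):
    d=env.get_image(n);cv2.imwrite(f'pics/{n}0.png',d['frame'][:,:,::-1]);print(n,d['mtx'],d['distortion'],d['rvec'],d['tvec'])
E
```

```text
pics
{'time_s': 0.0, 'position': array([ 0.20283763, -0.51090737,  0.23070544]), 'tool_rot': array([[ 3.68888754e-01, -2.35136784e-04,  9.29473524e-01],
       [-9.29472408e-01,  1.47668217e-03,  3.68888685e-01],
       [-1.45927628e-03, -9.99998882e-01,  3.26178293e-04]]), 'ft_force': array([ 0.76558474,  0.06327219, -0.80167583]), 'grip_width': 0.08568063235774159}
scene [[366.95042485   0.         321.72141063]
 [  0.         366.95042485 202.53061433]
 [  0.           0.           1.        ]] [-0.0860219  0.         0.         0.         0.       ] [ 1.49947586  2.16281362 -0.81458223] [ 0.20436418 -0.30176107  1.49533098]
top [[486.09088753   0.         317.14484156]
 [  0.         486.09088753 202.6599836 ]
 [  0.           0.           1.        ]] [0.04392007 0.         0.         0.         0.        ] [ 2.15320091 -2.10117824  0.23405628] [-0.04273048  0.53813178  1.30317408]
```

View pics/scene0.png

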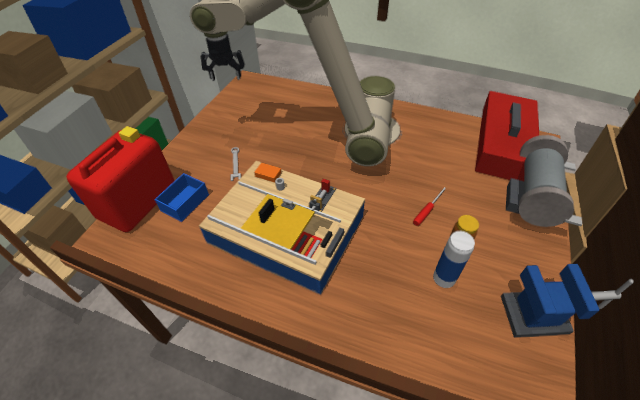

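View pics/top0.png

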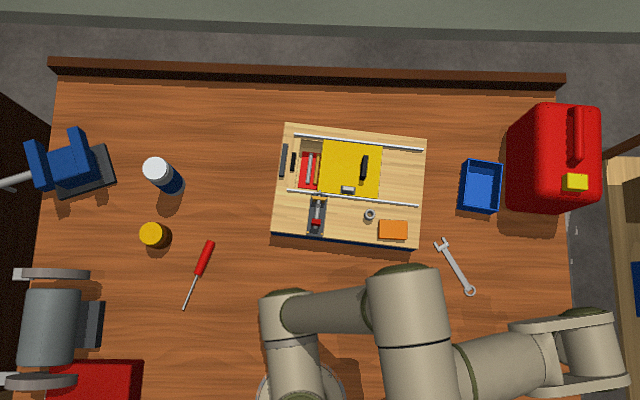

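```bash
cat > h.py <<'E'
import numpy as np,cv2
from rig import env
def ray(d,uv):
    uv=np.atleast_2d(np.array(uv,float))
    n=cv2.undistortPoints(uv[:,None],d['mtx'],np.array(d['distortion']))[:,0]
    R=cv2.Rodrigues(np.array(d['rvec'],float))[0];t=np.array(d['tvec'],float).ravel()
    return -R.T@t, np.c_[n,np.ones(len(n))]@R
def onz(d,uv,z):
    c,r=ray(d,uv);return c+r*((z-c[2])/r[:,2])[:,None]
def proj(d,P):
    return cv2.projectPoints(np.atleast_2d(np.array(P,float)),np.array(d['rvec'],float),np.array(d['tvec'],float),d['mtx'],np.array(d['distortion']))[0][:,0]
def crop(n,x0,y0,w,h,s,f):
    d=env.get_image(n);c=d['frame'][y0:y0+h,x0:x0+w,::-1]
    cv2.imwrite(f,cv2.resize(c,None,fx=s,fy=s,interpolation=cv2.INTER_CUBIC));return d
E
python3 - <<'E'
from h import *
crop('top',265,115,170,140,4.5,'pics/t1.png')
crop('scene',195,155,180,140,4.4,'pics/s1.png')
E
```

```text
(no output)
```

View pics/t1.png

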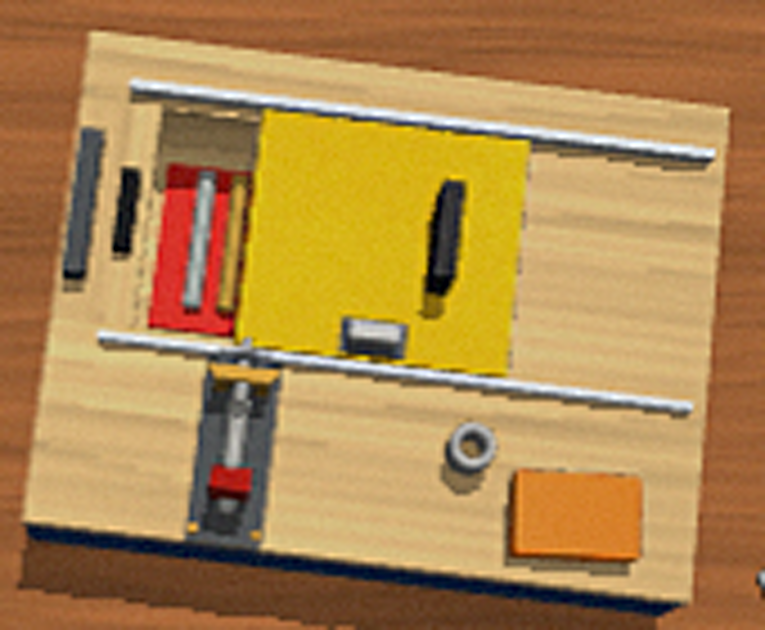

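View pics/s1.png

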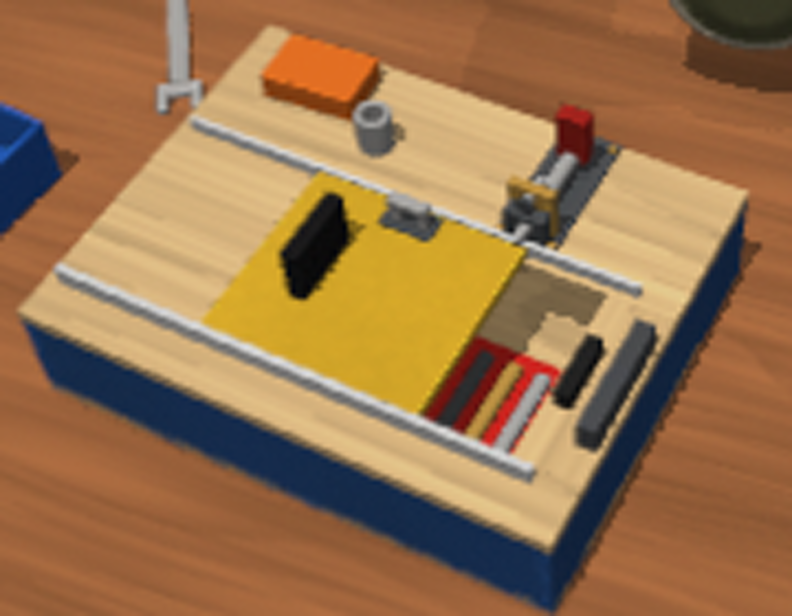

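```bash
cat >> h.py <<'E'
def cp(x0,y0,s,L): return (np.array(L,float)+.5)/s-.5+[x0,y0]
E
python3 - <<'E'
from h import *
d=env.get_image('top');e=env.get_image('scene')
T=lambda L,z:onz(d,cp(265,115,4.5,L),z)
S=lambda L,z:onz(e,cp(195,155,4.4,L),z)
A=T([(90,32),(728,108),(690,605),(22,523)],.09)[:,:2]
B=S([(550,547),(20,312),(275,27),(748,192)],.09)[:,:2]
L=np.array([(150,200),(150,-200),(-160,-200),(-160,200)])/1e3
for W in(A,B,(A+B)/2):
    mw,ml=W.mean(0),L.mean(0);a=W-mw;b=L-ml
    yaw=np.arctan2((b[:,0]*a[:,1]-b[:,1]*a[:,0]).sum(),(a*b).sum())
    R=np.array([[np.cos(yaw),-np.sin(yaw)],[np.sin(yaw),np.cos(yaw)]]);o=mw-R@ml
    print(o,yaw,np.degrees(yaw),'res mm',np.round(((W-o)@R-L)*1e3,1).tolist())
np.savez('box.npz',o=o,R=R)
loc=lambda P:np.round((P[:,:2]-o)@R*1e3,1).tolist()
print('hatch corners T',loc(T([(262,110),(529,140),(508,374),(240,345)],.1)))
print('hatch corners S',loc(S([(525,255),(420,412),(207,320),(318,178)],.1)))
print('handle top T',loc(T([(443,182),(465,182),(452,293),(430,291)],.145)))
print('handle top S',loc(S([(333,196),(345,206),(298,262),(284,254)],.145)))
print('tab top T',loc(T([(214,466),(251,470),(248,489),(212,485)],.144)))
print('tab top S',loc(S([(561,106),(595,116),(590,130),(557,122)],.144)))
print('backstop top T',loc(T([(213,363),(279,370),(277,383),(212,377)],.134)))
print('socket T',loc(T([(472,447)],.122)),'case',loc(T([(512,470),(640,475),(637,558),(510,555)],.112)))
E
```

```text
[ 0.59171604 -0.11720276] -0.09562304215272306 -5.478796739552597 res mm [[0.2, -0.2], [0.6, 0.4], [-0.7, -0.0], [-0.1, -0.2]]
[ 0.5926536  -0.11580715] -0.09928207941391552 -5.688444131700034 res mm [[-0.3, -2.0], [-0.0, 1.2], [0.6, 3.6], [-0.3, -2.8]]
[ 0.59218483 -0.11650492] -0.09744499875684763 -5.583187163424923 res mm [[-0.1, -1.1], [0.3, 0.8], [-0.0, 1.8], [-0.2, -1.5]]
hatch corners T [[109.4, 87.1], [111.0, -77.9], [-36.9, -79.1], [-39.2, 83.0]]
hatch corners S [[-33.9, 87.5], [106.4, 86.3], [105.3, -74.7], [-32.6, -75.1]]
handle top T [[63.4, -24.3], [65.0, -37.2], [-3.0, -36.3], [-3.5, -23.4]]
handle top S [[8.6, -31.0], [12.6, -19.3], [66.0, -21.8], [64.3, -33.4]]
tab top T [[-121.7, 89.3], [-121.4, 67.9], [-132.6, 68.3], [-132.8, 89.1]]
tab top S [[-131.1, 67.0], [-132.6, 92.2], [-119.2, 94.9], [-116.2, 71.3]]
backstop top T [[-59.6, 97.3], [-58.9, 58.5], [-66.8, 58.8], [-67.9, 96.9]]
socket T [[-88.1, -59.5]] case [[-97.0, -85.5], [-90.6, -160.9], [-140.0, -163.2], [-147.4, -89.1]]
```

```bash
cat >> h.py <<'E'
b=np.load('box.npz')
def st(goal=None):
    s=env.observe();p=s['position'];l=np.r_[(p[:2]-b['o'])@b['R'],p[2]]
    print('t',round(s['time_s'],2),'loc mm',np.round(l*1e3,1),'F loc',np.round(np.r_[s['ft_force'][:2]@b['R'],s['ft_force'][2]],1),'w',round(s['grip_width'],4),'jaw deg',np.round(np.degrees(np.arctan2(*(s['tool_rot'][[1,0],0]))),1))
    if goal is not None:
        g=np.array(goal)/1e3; w=np.r_[b['o']+b['R']@g[:2],g[2]]
        print('shift cm',np.round((w-p)*100,2))
E
python3 -c "
from h import *
st([36,-78,200]);st([36,-78,114]);print(b['R'])"
```

```text
t 0.3 loc mm [-349.1 -430.6  231.1] F loc [ 0.8 -0.   0.3] w 0.0857 jaw deg -68.4
shift cm [41.76 31.35 -3.11]
t 0.3 loc mm [-349.1 -430.6  231.1] F loc [ 0.8 -0.   0.3] w 0.0857 jaw deg -68.4
shift cm [ 41.76  31.35 -11.71]
[[ 0.99525599  0.09729086]
 [-0.09729086  0.99525599]]
```

```bash
python3 -m inch '[[[-1,3,2.2,0,0,0,-2],[-1,6,4.5,0,0,0,-4],[-1,9,6.7,0,0,0,-6],[-1,12,9,0,0,0,-8],[-1,15,11.2,0,0,0,-10],[-1,18,13.5,0,0,0,-12],[-1,21,15.7,0,0,0,-14],[-1,24,18,0,0,0,-16],[-1,27,20.2,-0.5,0,0,-18],[-1,30,22.5,-1,0,0,-20],[-1,33,24.7,-1.5,0,0,-22],[-1,36,27,-2,0,0,-24],[-1,38,28.5,-2.5,0,0,-25.5],[-1,40,30,-3,0,0,-27.2],[-1,41,30.8,-3.1,0,0,-27.2],[-1,41.7,31.3,-3.1,0,0,-27.2],[-1,41.7,31.3,-3.1,0,0,-27.2],[-1,41.7,31.3,-3.1,0,0,-27.2]]]'; python3 - <<'E'
from h import *
st([36,-78,114])
crop('top',215,85,230,180,3.4,'pics/t2.png')
crop('scene',175,115,210,170,3.7,'pics/s2.png')
E
```

```text
time_s: 2.55
position: [0.6195, -0.1987, 0.2006]
tool_rot: [[-0.097, 0.0, 0.995], [-0.995, -0.0, -0.097], [0.0, -1.0, 0.0]]
ft_force: [0.4, 0.6, -0.1]
grip_width: 0.0
t 2.55 loc mm [ 35.2 -79.2 200.6] F loc [ 0.3  0.7 -0.1] w 0.0 jaw deg -95.6
shift cm [ 0.09  0.11 -8.66]
```

View pics/s2.png

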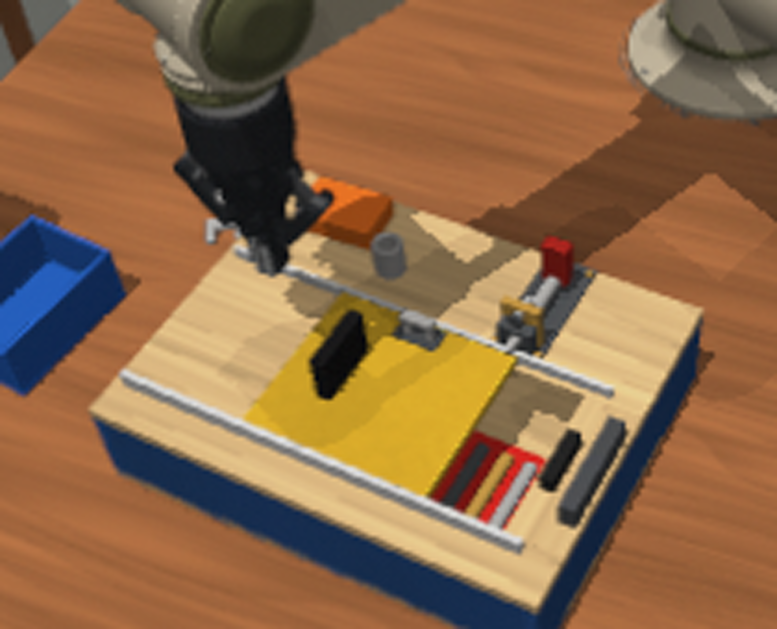

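The closed fingertips hover right of the handle, clear on all sides (tip at about (268,270) in the crop, handle at (340,355)). Descending next, then a gentle approach.

```bash
python3 -m inch '[[[-1,0.1,0.1,-2,0,0,0],[-1,0.1,0.1,-4,0,0,0],[-1,0.1,0.1,-6,0,0,0],[-1,0.1,0.1,-8,0,0,0],[-1,0.1,0.1,-8,0,0,0],[-1,0.2,0.6,-8,0,0,0],[-1,0.2,1.1,-8,0,0,0],[-1,0.25,1.6,-8,0,0,0],[-1,0.3,2.1,-8,0,0,0],[-1,0.3,2.1,-8,0,0,0]]]'; python3 - <<'E'
from h import *
st()
crop('top',215,85,230,180,3.4,'pics/t3.png')
crop('scene',175,115,210,170,3.7,'pics/s3.png')
E
```

```text
time_s: 3.9
position: [0.623, -0.1767, 0.1205]
tool_rot: [[-0.096, 0.0, 0.995], [-0.995, -0.0, -0.096], [0.0, -1.0, 0.0]]
ft_force: [0.3, -0.1, -0.8]
grip_width: 0.0001
t 3.9 loc mm [ 36.5 -56.9 120.5] F loc [ 0.3 -0.1 -0.8] w 0.0001 jaw deg -95.5
```

View pics/s3.png

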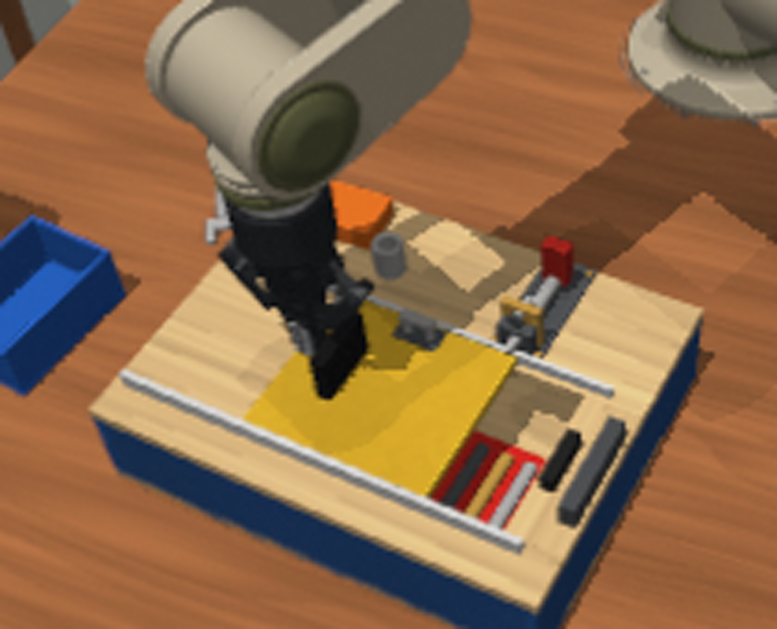

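The finger stands against or just behind the handle with no contact force yet. Pushing 60 mm along box +y, short of the buffer.

```bash
python3 -m inch '[[[-1,0.04,0.4,0,0,0,0],[-1,0.08,0.8,0,0,0,0],[-1,0.12,1.2,0,0,0,0],[-1,0.16,1.6,0,0,0,0],[-1,0.2,2,0,0,0,0],[-1,0.23,2.4,0,0,0,0],[-1,0.27,2.8,0,0,0,0],[-1,0.31,3.2,0,0,0,0],[-1,0.35,3.6,0,0,0,0],[-1,0.39,4,0,0,0,0],[-1,0.43,4.4,0,0,0,0],[-1,0.47,4.8,0,0,0,0],[-1,0.51,5.2,0,0,0,0],[-1,0.55,5.6,0,0,0,0],[-1,0.57,5.8,0,0,0,0],[-1,0.59,6,0,0,0,0],[-1,0.59,6,0,0,0,0]]]'; python3 - <<'E'
from h import *
st()
crop('top',245,105,200,150,4,'pics/t4.png')
crop('scene',175,115,210,170,3.7,'pics/s4.png')
E
```

```text
time_s: 6.12
position: [0.6289, -0.1169, 0.1204]
tool_rot: [[-0.097, 0.0, 0.995], [-0.995, 0.0, -0.097], [-0.0, -1.0, 0.0]]
ft_force: [0.1, 0.4, 0.2]
grip_width: -0.0001
t 6.12 loc mm [ 36.5   3.2 120.4] F loc [0.  0.4 0.2] w -0.0001 jaw deg -95.5
```

View pics/t4.png

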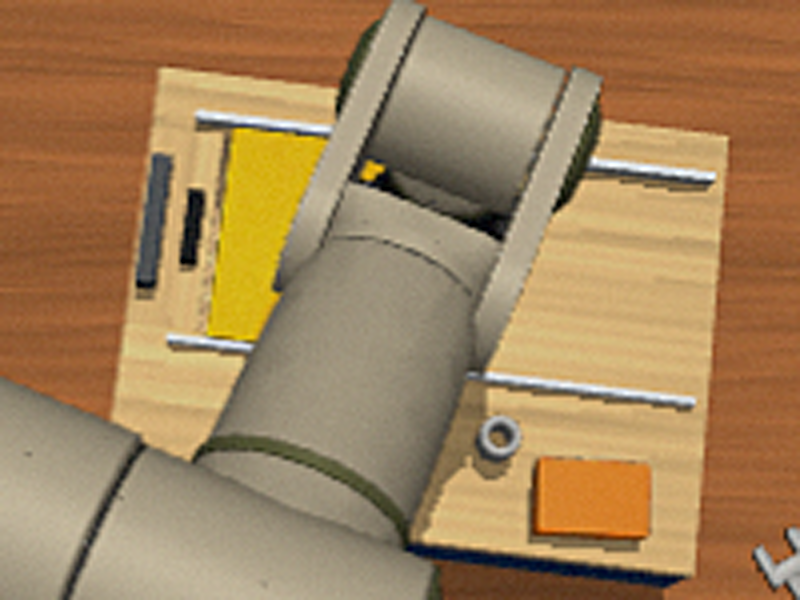

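View pics/s4.png

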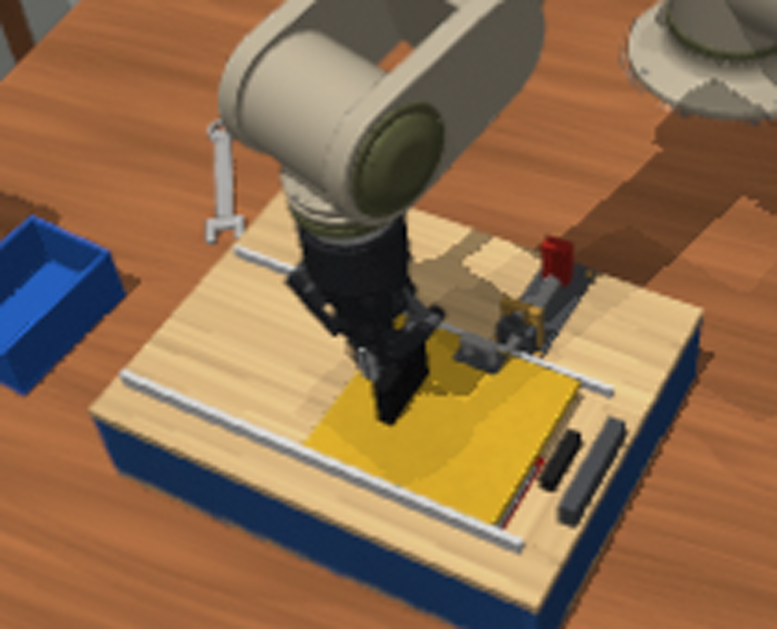

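```bash
python3 - <<'E'
from h import *
d=env.get_image('top');loc=lambda P:np.round((P[:,:2]-b['o'])@b['R']*1e3,1).tolist()
T=lambda L,z:loc(onz(d,cp(245,105,4,L),z))
e=env.get_image('scene');S=lambda L,z:loc(onz(e,cp(175,115,3.7,L),z))
print('edge',T([(231,130),(222,230),(210,337)],.1),'buf top',T([(203,192),(196,265)],.105))
print('S edge',S([(580,380),(497,523)],.1),'bufbase',S([(541,487)],.09))
E
```

```text
edge [[107.7, 143.9], [35.8, 141.1], [-39.6, 139.7]] buf top [[59.5, 157.1], [7.8, 155.3]]
S edge [[-40.1, 141.6], [105.8, 144.3]] bufbase [[57.8, 155.9]]
```

The hatch's +y edge is about 14 mm from the buffer (edge at x≈222, buffer face at x≈201 in the top crop). Closing it in small steps.

```bash
python3 -m inch '[[[-1,0.03,0.3,0,0,0,0],[-1,0.06,0.6,0,0,0,0],[-1,0.09,0.9,0,0,0,0],[-1,0.12,1.2,0,0,0,0],[-1,0.12,1.2,0,0,0,0],[-1,0.12,1.2,0,0,0,0]]]'; python3 -c "
from h import *
st()"
python3 -m inch '[[[-1,0.01,0.1,0,0,0,0],[-1,0.02,0.2,0,0,0,0],[-1,0.02,0.2,0,0,0,0],[-1,0.02,0.2,0,0,0,0]]]'; python3 -c "
from h import *
st()"
```

```text
time_s: 7.08
position: [0.6299, -0.1049, 0.1202]
tool_rot: [[-0.097, -0.0, 0.995], [-0.995, 0.0, -0.097], [-0.0, -1.0, -0.0]]
ft_force: [-0.2, 0.7, 0.5]
grip_width: 0.0
t 7.08 loc mm [ 36.4  15.2 120.2] F loc [-0.3  0.7  0.5] w 0.0 jaw deg -95.5
time_s: 7.58
position: [0.6301, -0.1034, 0.1202]
tool_rot: [[-0.097, -0.0, 0.995], [-0.995, -0.0, -0.097], [0.0, -1.0, -0.0]]
ft_force: [0.3, -3.0, -0.7]
grip_width: 0.0001
t 7.58 loc mm [ 36.5  16.8 120.2] F loc [ 0.6 -3.  -0.7] w 0.0001 jaw deg -95.6
```

```bash
for i in 1 ; do python3 -m inch '[[[-1,0.01,0.1,0,0,0,0],[-1,0.01,0.1,0,0,0,0],[-1,0.01,0.1,0,0,0,0]]]' >/dev/null; python3 -c "
from h import *
st()"; python3 -m inch '[[[-1,0.01,0.1,0,0,0,0],[-1,0.01,0.1,0,0,0,0],[-1,0.01,0.1,0,0,0,0]]]' >/dev/null; python3 -c "
from h import *
st()"; done
```

```text
t 7.95 loc mm [ 36.5  17.8 120.2] F loc [-0.4 -4.1 -1.2] w 0.0001 jaw deg -95.6
t 8.32 loc mm [ 36.5  18.9 120.3] F loc [-1.  -5.3 -1.8] w -0.0002 jaw deg -95.6
```

Force rises at 1.2 N/mm, so the hatch is on the buffer, about 3 mm squashed. Backing off, rising and going behind the tab.

```bash
python3 -m inch '[[[-1,-0.03,-0.3,0,0,0,0],[-1,-0.06,-0.6,0,0,0,0],[-1,-0.12,-1.2,0,0,0,0],[-1,-0.2,-2,0,0,0,0],[-1,-0.2,-2,2,0,0,0],[-1,-0.2,-2,5,0,0,0],[-1,-0.2,-2,8,0,0,0],[-1,-0.2,-2,9,0,0,0]]]' ; python3 -c "
from h import *
st([-168,80,210]);st([-168,80,118])"
```

```text
time_s: 9.32
position: [0.6288, -0.1217, 0.2121]
tool_rot: [[-0.097, 0.003, 0.995], [-0.995, -0.001, -0.097], [0.001, -1.0, 0.003]]
ft_force: [-0.5, 0.4, 0.7]
grip_width: -0.0001
t 9.32 loc mm [ 36.9  -1.6 212.1] F loc [-0.5  0.4  0.7] w -0.0001 jaw deg -95.6
shift cm [-19.6   10.12  -0.21]
t 9.32 loc mm [ 36.9  -1.6 212.1] F loc [-0.5  0.4  0.7] w -0.0001 jaw deg -95.6
shift cm [-19.6   10.12  -9.41]
```

```bash
python3 -m inch '[[[-1,-2.5,1.3,0,0,0,0],[-1,-5,2.6,0,0,0,0],[-1,-7.5,3.9,0,0,0,0],[-1,-10,5.2,0,0,0,0],[-1,-12.5,6.5,0,0,0,0],[-1,-15,7.8,0,0,0,0],[-1,-17.5,9,0,0,0,0],[-1,-19,9.9,0,0,0,0],[-1,-19.6,10.1,0,0,0,0],[-1,-19.6,10.1,0,0,0,0],[-1,-19.6,10.1,0,0,0,0]]]' ; python3 - <<'E'
from h import *
st([-168,80,118])
crop('top',245,105,200,150,4,'pics/t5.png')
d=crop('scene',225,115,180,140,4.4,'pics/s5.png')
E
```

```text
time_s: 10.7
position: [0.433, -0.0206, 0.2102]
tool_rot: [[-0.097, 0.0, 0.995], [-0.995, -0.0, -0.097], [0.0, -1.0, 0.0]]
ft_force: [-0.7, -0.1, 0.0]
grip_width: -0.0003
t 10.7 loc mm [-167.8   80.   210.2] F loc [-0.6 -0.2  0. ] w -0.0003 jaw deg -95.6
shift cm [-0.02  0.   -9.22]
```

View pics/s5.png

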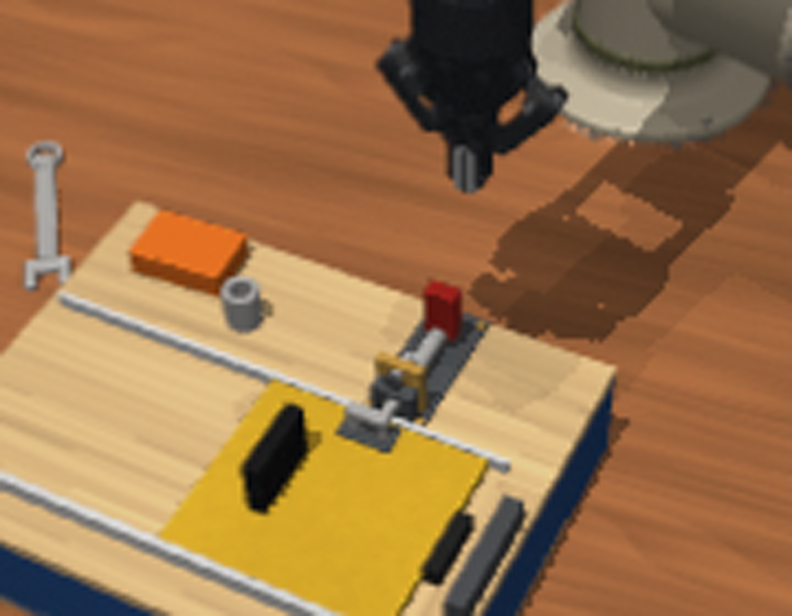

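View pics/t5.png

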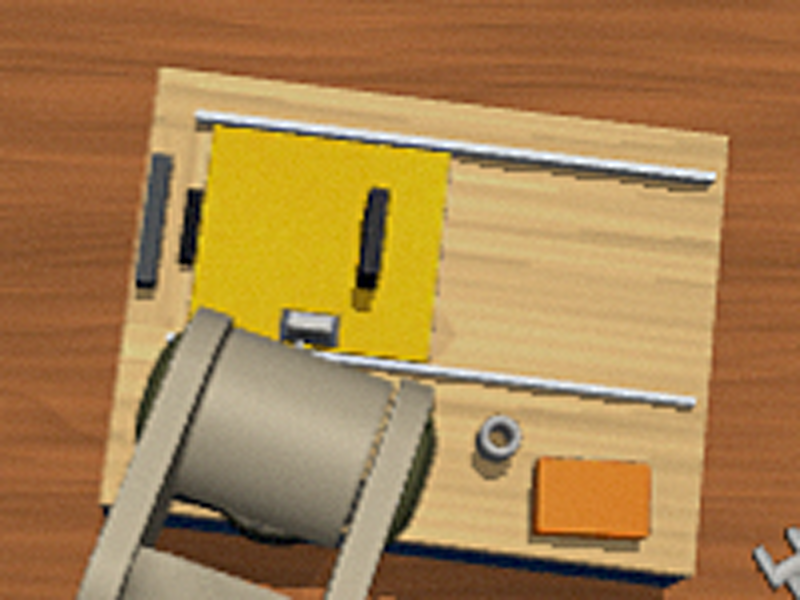

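The hatch's edge now touches the buffer (x≈205 in the top crop) and the nose points at the keeper opening ((380,410) in the scene crop). The fingers are behind the tab. Descending and easing in.

```bash
python3 -m inch '[[[-1,0,0,-2.5,0,0,0],[-1,0,0,-5,0,0,0],[-1,0,0,-7.5,0,0,0],[-1,0,0,-9,0,0,0],[-1,0,0,-9.2,0,0,0],[-1,0.5,-0.05,-9.2,0,0,0],[-1,1,-0.1,-9.2,0,0,0],[-1,1.5,-0.15,-9.2,0,0,0],[-1,1.7,-0.17,-9.2,0,0,0],[-1,1.7,-0.17,-9.2,0,0,0]]]' ; python3 - <<'E'
from h import *
st()
crop('top',245,105,200,150,4,'pics/t6.png')
d=crop('scene',225,115,180,140,4.4,'pics/s6.png')
E
```

```text
time_s: 12.05
position: [0.4495, -0.0219, 0.1184]
tool_rot: [[-0.097, 0.0, 0.995], [-0.995, -0.0, -0.097], [0.0, -1.0, 0.0]]
ft_force: [-0.1, 0.5, 0.0]
grip_width: 0.0003
t 12.05 loc mm [-151.3   80.3  118.4] F loc [-0.2  0.5  0. ] w 0.0003 jaw deg -95.5
```

View pics/s6.png

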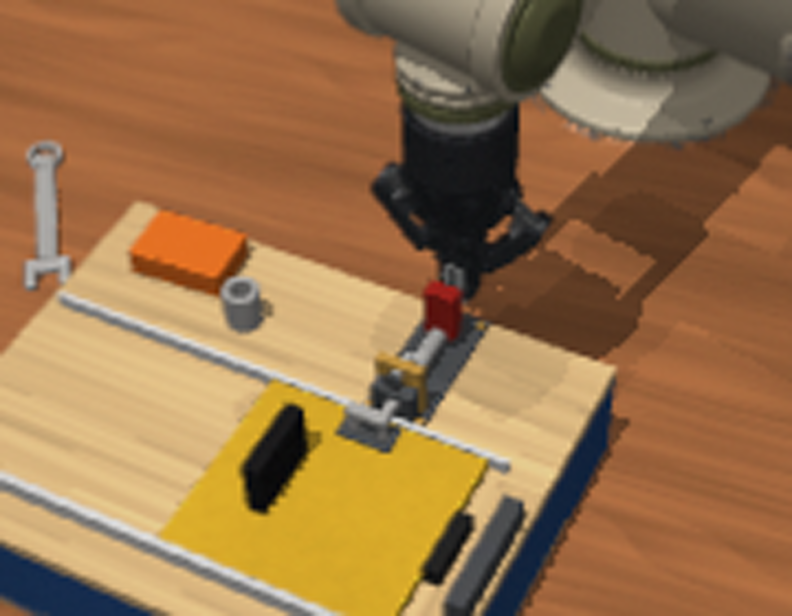

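```bash
python3 -m inch '[[[-1,0.3,-0.03,0,0,0,0],[-1,0.6,-0.06,0,0,0,0],[-1,0.9,-0.09,0,0,0,0],[-1,1.2,-0.12,0,0,0,0],[-1,1.2,-0.12,0,0,0,0]]]' >/dev/null; python3 -c "
from h import *
st()"
python3 -m inch '[[[-1,0.2,-0.02,0,0,0,0],[-1,0.4,-0.04,0,0,0,0],[-1,0.6,-0.06,0,0,0,0],[-1,0.8,-0.08,0,0,0,0],[-1,0.8,-0.08,0,0,0,0]]]' >/dev/null; python3 -c "
from h import *
st()"
```

```text
t 12.78 loc mm [-138.9   80.3  118.3] F loc [-0.6 -1.1 -0.2] w -0.0001 jaw deg -95.6
t 13.4 loc mm [-131.    80.2  118.3] F loc [-1.4  0.   0.1] w -0.0 jaw deg -95.6
```

```bash
python3 -m inch '[[[-1,0.2,-0.02,0,0,0,0],[-1,0.4,-0.04,0,0,0,0],[-1,0.4,-0.04,0,0,0,0]]]' >/dev/null; python3 - <<'E'
from h import *
st()
crop('scene',225,115,180,140,4.4,'pics/s7.png')
E
```

```text
t 13.78 loc mm [-127.1   80.3  118.3] F loc [-2.8  0.8  0.2] w -0.0 jaw deg -95.6
```

View pics/s7.png

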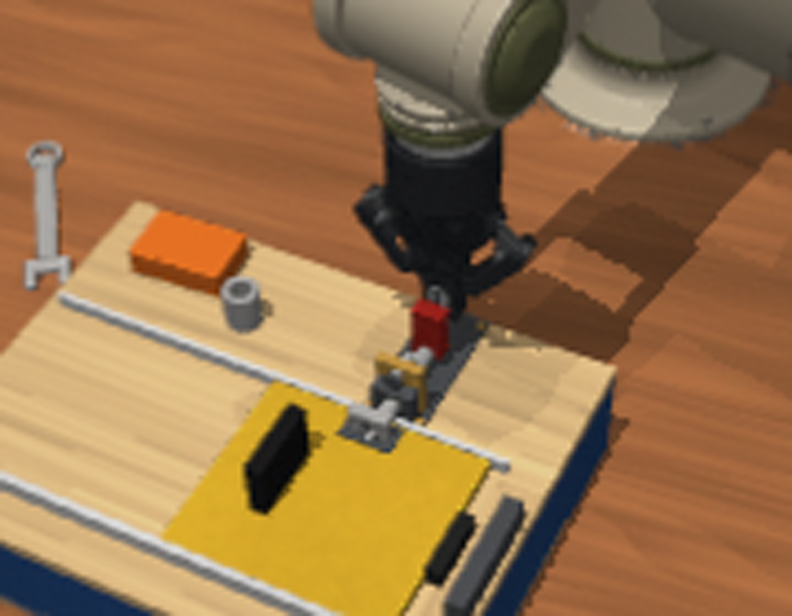

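The tab has moved about 16 mm and the nose is entering the keeper under its bridge ((375,425)); the hatch follows. Continuing gently.

```bash
m(){ python3 -c "
from h import *
st()"; }
python3 -m inch '[[[-1,0.2,-0.02,0,0,0,0],[-1,0.4,-0.04,0,0,0,0],[-1,0.4,-0.04,0,0,0,0]]]' >/dev/null; m
python3 -m inch '[[[-1,0.2,-0.02,0,0,0,0],[-1,0.4,-0.04,0,0,0,0],[-1,0.4,-0.04,0,0,0,0]]]' >/dev/null; m
python3 -m inch '[[[-1,0.2,-0.02,0,0,0,0],[-1,0.4,-0.04,0,0,0,0],[-1,0.4,-0.04,0,0,0,0]]]' >/dev/null; m
```

```text
t 14.2 loc mm [-123.2   80.2  118.3] F loc [-3.2  0.6  1. ] w -0.0001 jaw deg -95.6
t 14.57 loc mm [-119.3   80.2  118.3] F loc [-3.4  0.7  0.9] w -0.0002 jaw deg -95.6
t 14.95 loc mm [-114.9   80.2  118.3] F loc [-2.2  0.6  0. ] w -0.0002 jaw deg -95.6
```

```bash
m(){ python3 -c "
from h import *
st()"; }
python3 -m inch '[[[-1,0.2,-0.02,0,0,0,0],[-1,0.3,-0.03,0,0,0,0],[-1,0.3,-0.03,0,0,0,0]]]' >/dev/null; m
python3 - <<'E'
from h import *
crop('scene',265,165,90,70,8.8,'pics/s8.png')
E
```

```text
t 15.32 loc mm [-112.2   80.2  118.3] F loc [-4.6  0.3  0.4] w 0.0001 jaw deg -95.6
```

View pics/s8.png

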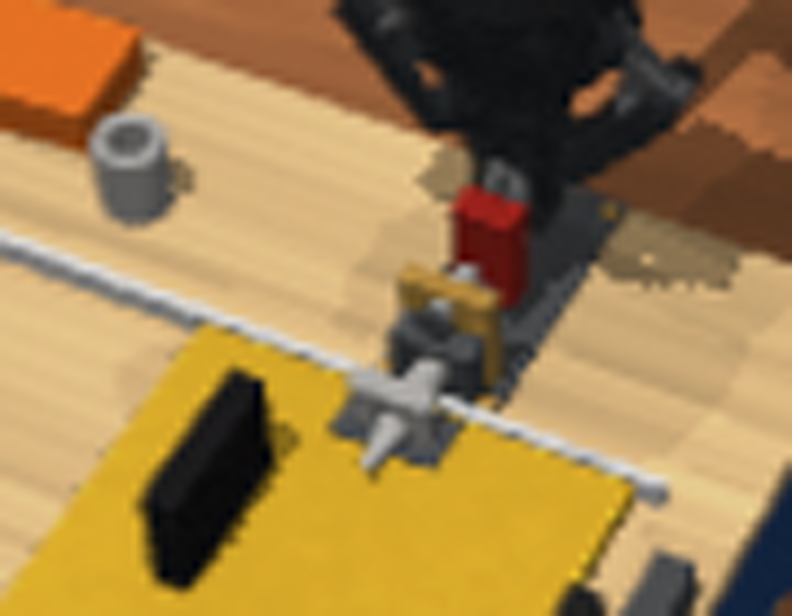

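The nose is through the keeper ((380,440)) and the stop screw end is close to the tab ((465,272)). Half-to-one-mm steps from here.

```bash
m(){ python3 -c "
from h import *
st()"; }
python3 -m inch '[[[-1,0.05,0,0,0,0,0],[-1,0.1,-0.01,0,0,0,0],[-1,0.1,-0.01,0,0,0,0]]]' >/dev/null; m
python3 -m inch '[[[-1,0.05,0,0,0,0,0],[-1,0.05,-0.01,0,0,0,0],[-1,0.05,-0.01,0,0,0,0]]]' >/dev/null; m
```

```text
t 15.75 loc mm [-111.4   80.2  118.3] F loc [-4.1  1.1  1.8] w 0.0 jaw deg -95.6
t 16.12 loc mm [-110.9   80.2  118.3] F loc [-5.6  1.5  2.1] w -0.0003 jaw deg -95.6
```

```bash
m(){ python3 -c "
from h import *
st()"; }
python3 -m inch '[[[-1,0.05,-0.01,0,0,0,0],[-1,0.05,-0.01,0,0,0,0],[-1,0.05,-0.01,0,0,0,0]]]' >/dev/null; m
python3 -m inch '[[[-1,0.05,0,0,0,0,0],[-1,0.05,0,0,0,0,0],[-1,0.05,0,0,0,0,0]]]' >/dev/null; m
```

```text
t 16.5 loc mm [-110.4   80.2  118.3] F loc [-4.8  1.3  2. ] w 0.0001 jaw deg -95.6
t 16.88 loc mm [-109.9   80.2  118.3] F loc [-5.5  0.6  2.5] w 0.0001 jaw deg -95.5
```

```bash
m(){ python3 -c "
from h import *
st()"; }
python3 -m inch '[[[-1,0.05,-0.01,0,0,0,0],[-1,0.1,-0.01,0,0,0,0],[-1,0.1,-0.01,0,0,0,0]]]' >/dev/null; m
python3 -m inch '[[[-1,0.05,0,0,0,0,0],[-1,0.05,0,0,0,0,0],[-1,0.05,0,0,0,0,0]]]' >/dev/null; m
python3 - <<'E'
from h import *
crop('scene',265,165,90,70,8.8,'pics/s9.png')
E
```

```text
t 17.25 loc mm [-108.8   80.2  118.3] F loc [-4.8  0.4  1.7] w 0.0 jaw deg -95.6
t 17.62 loc mm [-108.4   80.2  118.3] F loc [-5.5  0.2  1.7] w 0.0001 jaw deg -95.6
```

View pics/s9.png

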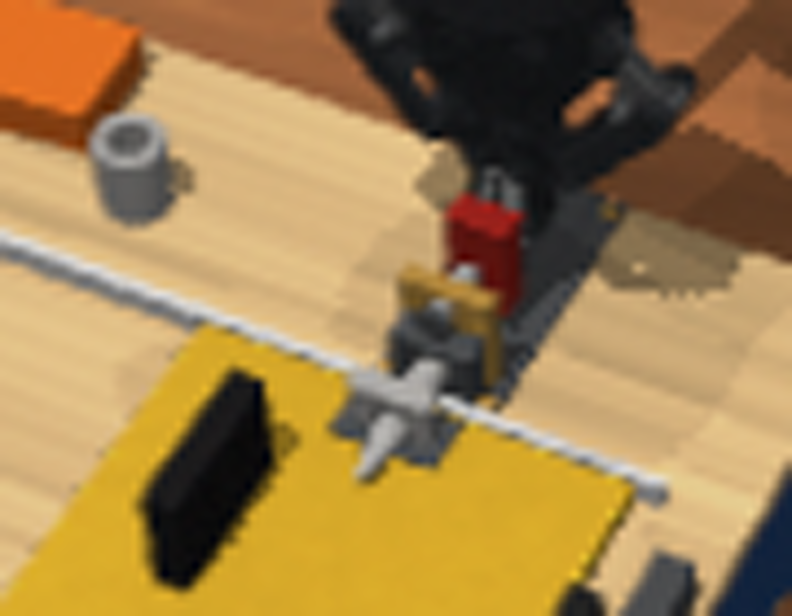

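```bash
m(){ python3 -c "
from h import *
st();import sys
s=env.observe();f=-(s['ft_force'][:2]@b['R'])[0];sys.exit(f>7.5)"; }
python3 -m inch '[[[-1,0.05,-0.01,0,0,0,0],[-1,0.05,-0.01,0,0,0,0],[-1,0.05,-0.01,0,0,0,0]]]' >/dev/null; m &&
python3 -m inch '[[[-1,0.05,0,0,0,0,0],[-1,0.05,0,0,0,0,0],[-1,0.05,0,0,0,0,0]]]' >/dev/null && m &&
python3 -m inch '[[[-1,0.05,-0.01,0,0,0,0],[-1,0.05,-0.01,0,0,0,0],[-1,0.05,-0.01,0,0,0,0]]]' >/dev/null && m &&
python3 -m inch '[[[-1,0.05,0,0,0,0,0],[-1,0.05,0,0,0,0,0],[-1,0.05,0,0,0,0,0]]]' >/dev/null && m &&
python3 -m inch '[[[-1,0.05,-0.01,0,0,0,0],[-1,0.05,-0.01,0,0,0,0],[-1,0.05,-0.01,0,0,0,0]]]' >/dev/null && m &&
python3 -m inch '[[[-1,0.05,0,0,0,0,0],[-1,0.05,0,0,0,0,0],[-1,0.05,0,0,0,0,0]]]' >/dev/null && m &&
python3 -m inch '[[[-1,0.05,-0.01,0,0,0,0],[-1,0.05,-0.01,0,0,0,0],[-1,0.05,-0.01,0,0,0,0]]]' >/dev/null && m &&
python3 -m inch '[[[-1,0.05,0,0,0,0,0],[-1,0.05,0,0,0,0,0],[-1,0.05,0,0,0,0,0]]]' >/dev/null && m
```

```text
t 18.05 loc mm [-107.8   80.2  118.3] F loc [-5.1  1.4  1.3] w 0.0001 jaw deg -95.6False
```

```bash
m(){ python3 -c "
from h import *
st();import sys
s=env.observe();f=-(s['ft_force'][:2]@b['R'])[0];sys.exit(int(f>7.5))"; }
python3 -m inch '[[[-1,0.05,0,0,0,0,0],[-1,0.05,0,0,0,0,0],[-1,0.05,0,0,0,0,0]]]' >/dev/null && m &&
python3 -m inch '[[[-1,0.05,-0.01,0,0,0,0],[-1,0.05,-0.01,0,0,0,0],[-1,0.05,-0.01,0,0,0,0]]]' >/dev/null && m &&
python3 -m inch '[[[-1,0.05,0,0,0,0,0],[-1,0.05,0,0,0,0,0],[-1,0.05,0,0,0,0,0]]]' >/dev/null && m &&
python3 -m inch '[[[-1,0.05,-0.01,0,0,0,0],[-1,0.05,-0.01,0,0,0,0],[-1,0.05,-0.01,0,0,0,0]]]' >/dev/null && m &&
python3 -m inch '[[[-1,0.05,0,0,0,0,0],[-1,0.05,0,0,0,0,0],[-1,0.05,0,0,0,0,0]]]' >/dev/null && m &&
python3 -m inch '[[[-1,0.05,-0.01,0,0,0,0],[-1,0.05,-0.01,0,0,0,0],[-1,0.05,-0.01,0,0,0,0]]]' >/dev/null && m &&
python3 -m inch '[[[-1,0.05,0,0,0,0,0],[-1,0.05,0,0,0,0,0],[-1,0.05,0,0,0,0,0]]]' >/dev/null && m
python3 -c "
from h import *
crop('scene',265,165,90,70,8.8,'pics/s10.png')"
```

```text
t 18.43 loc mm [-107.4   80.3  118.3] F loc [-5.5  1.3  0.9] w -0.0001 jaw deg -95.6
t 18.8 loc mm [-106.8   80.2  118.3] F loc [-5.   1.8  1.2] w 0.0002 jaw deg -95.6
t 19.18 loc mm [-106.4   80.3  118.3] F loc [-6.   0.7  2.1] w 0.0001 jaw deg -95.5
t 19.55 loc mm [-105.9   80.2  118.3] F loc [-5.6  1.2  2.6] w 0.0001 jaw deg -95.6
t 19.93 loc mm [-105.8   80.2  118.3] F loc [-6.  -0.   3.4] w 0.0002 jaw deg -95.5
t 20.3 loc mm [-105.7   80.3  118.3] F loc [-9.9  0.7  5.8] w 0.0002 jaw deg -95.5
```

View pics/s10.png

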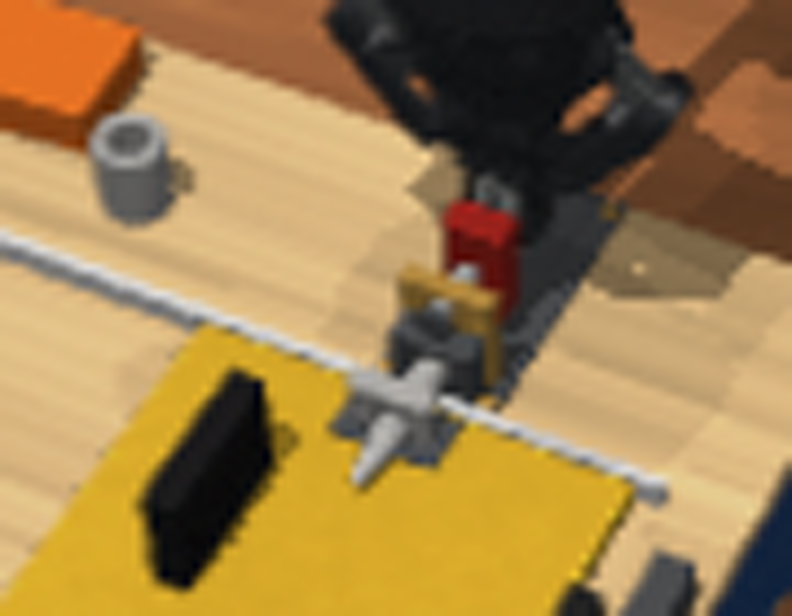

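The tool has stopped advancing and force is climbing about 4 N per half-millimetre: the tab is on the screw. Raising the press a little.

```bash
m(){ python3 -c "
from h import *
st()"; }
python3 -m inch '[[[-1,0.03,0,0,0,0,0],[-1,0.03,0,0,0,0,0],[-1,0.03,0,0,0,0,0]]]' >/dev/null; m
python3 -m inch '[[[-1,0.02,0,0,0,0,0],[-1,0.02,0,0,0,0,0],[-1,0.02,0,0,0,0,0]]]' >/dev/null; m
```

```text
t 20.73 loc mm [-105.6   80.3  118.3] F loc [-10.9  -0.4   5.3] w -0.0003 jaw deg -95.5
t 21.1 loc mm [-105.6   80.3  118.3] F loc [-11.4   0.1   6.5] w -0.0001 jaw deg -95.5
```

```bash
m(){ python3 -c "
from h import *
st()"; }
python3 -m inch '[[[-1,0.03,0,0,0,0,0],[-1,0.03,0,0,0,0,0],[-1,0.03,0,0,0,0,0]]]' >/dev/null; m
python3 -m inch '[[[-1,0.02,0,0,0,0,0],[-1,0.02,0,0,0,0,0],[-1,0.02,0,0,0,0,0],[-1,0.02,0,0,0,0,0]]]' >/dev/null; m
```

```text
t 21.48 loc mm [-105.5   80.3  118.3] F loc [-12.7  -0.7   7.8] w -0.0001 jaw deg -95.5
t 21.98 loc mm [-105.5   80.3  118.3] F loc [-13.3  -1.    7.9] w 0.0 jaw deg -95.5
```

```bash
m(){ python3 -c "
from h import *
st()"; }
python3 -m inch '[[[-1,0.03,0,0,0,0,0],[-1,0.03,0,0,0,0,0],[-1,0.03,0,0,0,0,0],[-1,0.03,0,0,0,0,0]]]' >/dev/null; m
python3 -m inch '[[[-1,-0.1,0.01,0,0,0,0],[-1,-0.3,0.03,0,0,0,0],[-1,-0.8,0.08,0,0,0,0],[-1,-2,0.2,0,0,0,0],[-1,-3,0.3,0,0,0,0],[-1,-3,0.3,3,0,0,0],[-1,-3,0.3,7,0,0,0],[-1,-5,0,11,0,0,0],[-1,-9,-4,11,0,0,0],[-1,-13,-8,11,0,0,0],[-1,-13,-12,11,0,0,0],[-1,-13,-12,11,0,0,0]]]' ; python3 - <<'E'
from h import *
st()
crop('top',245,105,200,150,4,'pics/t11.png')
crop('scene',265,165,90,70,8.8,'pics/s11.png')
E
```

```text
t 22.48 loc mm [-105.4   80.3  118.3] F loc [-15.1  -0.3   8. ] w -0.0003 jaw deg -95.5
time_s: 23.98
position: [0.3666, -0.1483, 0.2284]
tool_rot: [[-0.1, 0.0, 0.995], [-0.995, -0.001, -0.1], [0.001, -1.0, 0.001]]
ft_force: [-0.2, -0.0, -0.3]
grip_width: 0.0005
t 23.98 loc mm [-221.4  -53.6  228.4] F loc [-0.2 -0.  -0.3] w 0.0005 jaw deg -95.8
```

View pics/s11.png

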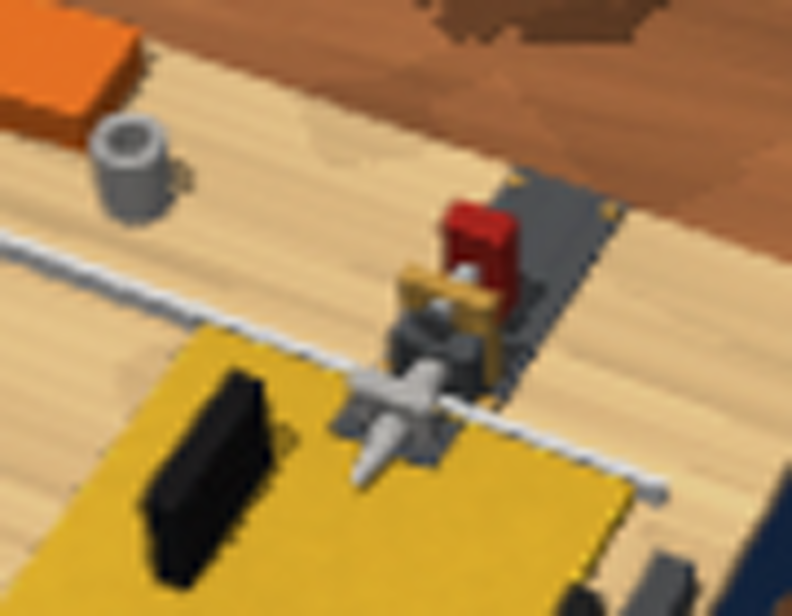

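View pics/t11.png

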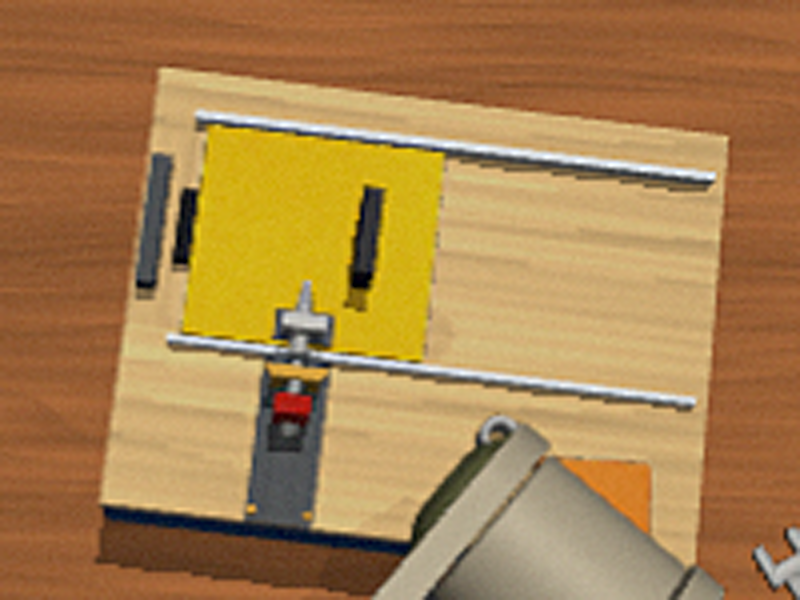

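The bolt runs through the middle of the keeper (tip at (305,285), bridge at (303,322)), the tab is against the screw, and the buffer is squashed. One numeric check before handing in.

```bash
python3 - <<'E'
from h import *
st()
d=env.get_image('top');loc=lambda P:np.round((P[:,:2]-b['o'])@b['R']*1e3,1).tolist()
T=lambda L,z:loc(onz(d,cp(245,105,4,L),z))
print('tip',T([(307,283)],.1065),'keeper top mid',T([(304,321)],.12),'hatch +y edge',T([(207,126),(184,331)],.1),'-y',T([(444,154),(421,361)],.1))
print('tab top',T([(275,392),(311,394),(310,413),(275,408)],.144))
E
```

```text
t 24.07 loc mm [-221.4  -51.5  228.2] F loc [-0.8  0.2 -0.2] w -0.0002 jaw deg -95.6
tip [[4.3, 79.0]] keeper top mid [[-25.4, 77.9]] hatch +y edge [[108.4, 160.7], [-37.7, 157.7]] -y [[109.2, -4.2], [-38.4, -4.0]]
tab top [[-80.7, 91.1], [-79.1, 67.7], [-91.7, 66.9], [-91.2, 89.8]]
```

```bash
python3 -m inch '[[[-1,0,0,0,0,0,0],[-1,0,0,0,0,0,0],[-1,0,0,0,0,0,0]]]' | head -2; python3 -c "
from rig import env
print(env.close_job())"
```

```text
time_s: 24.5
position: [0.3673, -0.1462, 0.2283]
the job is handed in; nothing more can be done
None
```

The box is locked and the job is handed in at 24.5 s; no verdict was reported.

- **Hatch:** I pushed it onto the buffer until the wrist read about 5 N, roughly 3 mm of squash. It then sprang back until the bolt drew it in again. The last top view puts its centre at about y = 76–79 mm. That spread, about 3 mm, straddles the 77 mm limit, so the picture alone does not prove it is within 3 mm of shut. The bar through the keeper should hold it at 79 mm or more.
- **Bolt:** I slid it home in steps of about 0.5 mm until it stopped moving. The wrist then read up to 15.1 N. Taking off the roughly 5.5 N needed just to slide it, I estimate 9–10 N on the stop screw. I had no direct reading of that force, but it cannot have been more than the 15 N at the wrist.
- **Final check:** The bolt tip measures about 30 mm past the keeper's centre and about 1 mm off its middle. The tab is against the screw. The robot is clear, with wrist force near zero.
- **Bystanders:** The case and socket look unmoved. I did not measure the others again, but the tool never went near them.

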